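# Weigh two valve bodies and seat the complete one

## Robot

A 6-joint arm with a two-finger parallel gripper is mounted at the origin on the work surface. World frame = base frame: x ahead of the robot, y to its left, z up, the work surface at z = 0. Lengths are in m, angles in degrees, forces in N, time in s.
With the tool pointing down it reaches from about 0.25 to 0.725 m from the base axis. Payload 9.7 kg.
Tool frame: the origin (TCP) lies midway between the tips of the shut fingers; the grasp point (between the pads) lies 19 mm behind it; z points along the fingers, y is the line along which they close (so a half turn about z gives the same grasp; the last joint's range is limited). The gripper opens to 85 mm and grips with 20 to 120 N. Pads are 22 mm wide; open, the fingers measure 114 mm over their backs; the gripper's body (76 mm by 85 mm) begins 54 mm behind the grasp point. The pads swing forward as they close: fully open they stand 13 mm farther back than shut.
Start: joints at [-75.63, 4.979, 10.078, 95.1, 0, 90], TCP at [0.136, -0.533, 0.231] pointing down, gripper open.
Joint ranges: [-179.16, 179.16], [-48.56, 103.87], [-65.8, 70.77], [-126.05, 130.52], [-82.76, 87.17], [-180, 180]. Speed limits (degrees/s): [127.2, 127.2, 147.25, 180, 180, 180].

## Interface

Orientations are given as [roll, pitch, yaw] about the fixed x, y, z axes, in that order (R = Rz(yaw) Ry(pitch) Rx(roll)).
In Python, from workcell import bot gives the robot as it stands.
- The arm moves only by the shell command python3 -m crank 'ROWS' [FORCE]. ROWS is JSON, a list of rows, each an object with "gripper": the finger opening in mm, from 0 to 85.4; "travel": the shift along the tool's x, y, z in mm, a list of three; "twist": the turn, a rotation vector about the tool's x, y, z in rad, a list of three. In form: [{"gripper": gripper, "travel": [tx, ty, tz], "twist": [rx, ry, rz]}, ...]. A call has 1 to 12 rows; each row shifts and turns the commanded pose from where the row before left it, along the tool's axes as they then stand; what a row does not reach is not made up. A row lasts 1/8 s, in which the tool goes at most 62.5 mm and 10.7 degrees, less where a joint would pass 70% of its speed; a pose out of reach is approached as far as the arm can. A call is refused whole if a number of a shift passes 62.5 or a number of a turn 0.188, either way. A call with a gripper value outside its range is refused whole. The fingers move at their own pace and stop on an object; FORCE is the grip in N (left out, the last holds). Time passes only in rows, so rows that do not move let the fingers close. It gives the time, the measured TCP pose, the force, the opening and the grip force at its end, in the units of the state.
- bot.get_obs(): the state, without advancing time (a new reading comes with each control period).
- bot.camera(name): name is "scene" or "side" or "wrist"; returns the picture (400x640x3 uint8, red, green, blue); there is no depth.
- bot.calibration(name): a dict with "vfov" (degrees; the focal length in pixels is half the picture's height over the tangent of half this angle, whatever the lens; pixels are square), "cx", "cy" (the principal point, pixels), "camera_from_world" (4x4, takes a point from world to camera coordinates). Camera axes: x right, y down, z forward; pixel columns grow to the right and rows downward; lengths in m; the calibration is good to about 2 mm. A picture is of the moment at which its call begins: read the wrist's pose just before it. calibration takes no time and is no camera call; for the wrist camera it gives the pose at the moment of the call.
- bot.job_done(): hands the job in; it is judged then, once.
The state is a dict: "time": time; "q": joint angles; "qd": joint speeds; "joint_efforts": joint torques, N m; "ee_pos": TCP position; "tcp_rot": TCP orientation; "wrist_force": force on the tool from outside, world axes, zero at the start; "torque": the same for the moment, N m; "opening": finger opening in m; "grasp_force": force on a finger pad.
Only numpy, scipy, OpenCV 4.12 (cv2) and the standard library are available. Lean on these libraries where they do the work, as an engineer would, in place of code of your own. Each camera call takes 0.05 s, during which the arm holds its last target. There are 200 camera calls.

## Task

These two brass valve bodies look alike, but one lacks its inside: stand them upright on opposite pans of the balance, one on each, let go and let the beam tip to show the heavier one. Then press the heavier one, and only that one, fully home in the socket of the sprung test station by feel, with about 15 N and never more than 25 N, let go, and leave the lighter one standing on its pan. Set the parts gently on the pans (never press a pan with 15 N or more) and leave the other things on the bench where they are.

Things in the scene. Friction and masses are not known exactly. Their poses are not given: they have to be found in the camera images.
- valve_1: Brass valve body, looks like the other one. Origin: centre of underside, z up. From below: spigot 30 mm dia, 16 mm long, chamfered foot; flange 44 mm dia from 16 to 22 mm up; round body 34 mm dia from 22 to 64 mm (grip here); steel cap 22 mm dia to 78 mm. 220 to 350 g, the two at least 35 g apart. Starts upright in the tray, underside 4 mm above the table.
- valve_2: Brass valve body, looks like the other one. Origin: centre of underside, z up. From below: spigot 30 mm dia, 16 mm long, chamfered foot; flange 44 mm dia from 16 to 22 mm up; round body 34 mm dia from 22 to 64 mm (grip here); steel cap 22 mm dia to 78 mm. 220 to 350 g, the two at least 35 g apart. Starts upright in the tray, underside 4 mm above the table.
- floor_left (a point): Centre of the flat floor of the left balance pan (on the balance's +y side): a steel dish, floor 68 mm across, rim 6 mm above it, 88 mm outside. Pans stay level, rise and sink up to 10 mm with the beam, lie 200 mm apart, floor 95 mm above the table when the beam is level; each dish is cushioned (1.5 N per mm). An empty pan gives way to a light touch until its stop.
- floor_right (a point): Centre of the flat floor of the right balance pan (on the balance's -y side): a steel dish, floor 68 mm across, rim 6 mm above it, 88 mm outside. Pans stay level, rise and sink up to 10 mm with the beam, lie 200 mm apart, floor 95 mm above the table when the beam is level; each dish is cushioned (1.5 N per mm). An empty pan gives way to a light touch until its stop.
- beam (a joint): Tilt of the blue balance beam, rad, -0.1 to 0.1: 0 level, positive when the left pan is down, negative when the right pan is down. Level when empty; with a valve on each pan it ends against its stop on the heavier side. It is damped and takes up to 2 s to swing over.
- tray: Black open parts tray, 270 x 130 mm, walls 24 mm high and 4 mm thick, floor 4 mm thick, fixed. Origin: centre of its underside; x along its length. The valves and the plug stand in it along its length.
- socket (a point): Centre of the socket mouth, in the top face of the test station's head: 120 x 120 x 36 mm aluminium block on springs over a grey base, top face 78 mm above the table. Round hole 33 mm dia, 4 mm chamfer. The head sinks under a push (about 1.6 N/mm after a light preload, 16 mm at most), this point with it. Home: the valve's flange rests on the top face, spigot 16 mm deep.
- plunger (a joint): Depth of the orange plunger in the socket, m, relative to the head: 0 with its top 2 mm below the top face, 0.014 at the bottom (valve home). Starts 0 to 4 mm in. Stiff (about 9 N drag), stays where left. A spigot held off-centre can wedge short and frees when let go. The head sinks some 5 mm under the drag, so the home height read before falls short; home is felt as force rising past the drag.
- plug: Bystander: small steel and brass plug, 26 mm in diameter, 30 mm tall, in the tray. Origin: centre of underside.
- spanner: Bystander: steel spanner, 170 mm long, lying beyond the balance.
- screwdriver: Bystander: screwdriver lying beyond the balance.
- fitting: Bystander: small brass and steel fitting, 24 mm in diameter, 36 mm tall, standing on the bench between the robot and the balance. Origin: centre of underside.

How it is judged:
By the outcome, as a careful person would: the job done as asked, in the order asked, and still so for the second after the job is handed in, with the robot touching nothing.
It also fails if it takes over 72 s, if anything falls off the work surface, if the arm or the gripper's body presses on something with over 40 N, if the wrist force passes 120 N, or if a joint passes its speed limit or range.

## Working session

There is one attempt and no reset: what is moved stays moved. The work goes in short steps, Python scripts to look and compute and a shell command to move; the robot and the scene stay as the last step left them, time stands still between calls to the robot, and variables do not carry over. Pictures are saved under pics/ and viewed, at most 12 in all, crops included, and the job is handed in when it is done.

```bash
mkdir -p pics; ls
cat > h.py <<'E'
import numpy as np,cv2
from workcell import bot
def ray(name,u,v,z,c=None):
    c=c or bot.calibration(name);f=200/np.tan(np.radians(c["vfov"])/2)
    T=np.array(c["camera_from_world"]);R=T[:3,:3];t=T[:3,3]
    o=-R.T@t;d=R.T@np.array([(u-c["cx"])/f,(v-c["cy"])/f,1])
    return (o+d*(z-o[2])/d[2]).round(4)
def proj(name,p,c=None):
    c=c or bot.calibration(name);f=200/np.tan(np.radians(c["vfov"])/2)
    T=np.array(c["camera_from_world"]);q=T[:3,:3]@np.array(p)+T[:3,3]
    return (f*q[0]/q[2]+c["cx"],f*q[1]/q[2]+c["cy"])
def snap(name,fn,crop=None,k=1):
    im=bot.camera(name)[:,:,::-1]
    if crop: x0,y0,x1,y1=crop; im=im[y0:y1,x0:x1]
    cv2.imwrite("pics/"+fn,cv2.resize(im,None,fx=k,fy=k,interpolation=cv2.INTER_CUBIC))
E
python3 - <<'E'
from h import *
o=bot.get_obs();print(o)
for n in("scene","side","wrist"):
    print(n,bot.calibration(n)); snap(n,n+"0.png")
a=cv2.imread("pics/scene0.png");b=cv2.imread("pics/side0.png")
E
```

```text
pics
{'time': 0.0, 'q': array([-7.56298350e+01,  5.01106732e+00,  1.00339196e+01,  9.50996262e+01,
       -1.94017791e-03,  9.00009260e+01]), 'qd': array([ 0.06056498, -0.0817936 , -0.02073645, -0.04904882, -0.00758351,
       -0.02653206]), 'joint_efforts': array([ 5.48508524e-04, -5.20386350e+01,  4.64806044e+01,  1.62519672e-02,
       -5.11422354e-05,  4.96553992e-05]), 'ee_pos': array([ 0.13643479, -0.53256837,  0.2305786 ]), 'tcp_rot': array([-1.79923226e+02,  1.94141697e-03,  1.43692416e+01]), 'wrist_force': array([ 0.56347769, -0.73812278,  0.22558889]), 'torque': array([-0.03331908,  0.03992726,  0.05965925]), 'grasp_force': 0.0, 'opening': 0.085377318382301}
scene {'vfov': 53.49278895381459, 'cx': 320.04044280935767, 'cy': 198.55604109024475, 'camera_from_world': array([[-0.4817579 ,  0.87629512,  0.00402414,  0.25903655],
       [ 0.73953344,  0.40902585, -0.53459157, -0.38486321],
       [-0.47010596, -0.25456772, -0.84510098,  1.39865996],
       [ 0.        ,  0.        ,  0.        ,  1.        ]])}
side {'vfov': 43.41835884328246, 'cx': 317.41804094217787, 'cy': 201.63558893518046, 'camera_from_world': array([[-0.79888231, -0.60115716,  0.0199281 ,  0.44071827],
       [-0.39963938,  0.50573976, -0.76453624,  0.2883425 ],
       [ 0.449528  , -0.61873852, -0.64427262,  1.0101709 ],
       [ 0.        ,  0.        ,  0.        ,  1.        ]])}
wrist {'vfov': 62.628701475992706, 'cx': 315.66156543510954, 'cy': 201.48018716600328, 'camera_from_world': array([[ 2.49374284e-01, -9.68407173e-01, -1.18121106e-04,
        -5.49848623e-01],
       [-9.32695484e-01, -2.40210991e-01,  2.69031250e-01,
        -3.50967008e-02],
       [-2.60560166e-01, -6.69793043e-02, -9.63131441e-01,
         3.78356966e-01],
       [ 0.00000000e+00,  0.00000000e+00,  0.00000000e+00,
         1.00000000e+00]])}
```

View pics/scene0.png

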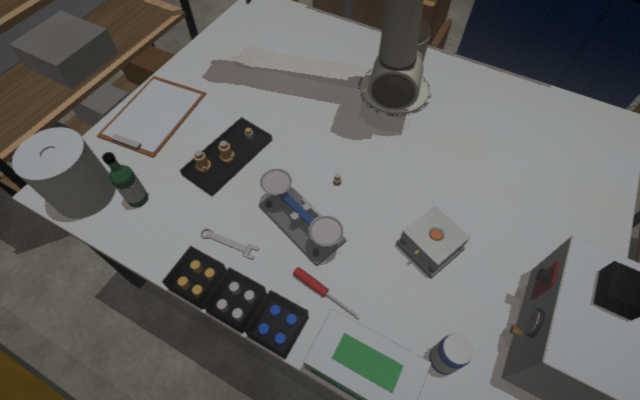

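View pics/side0.png

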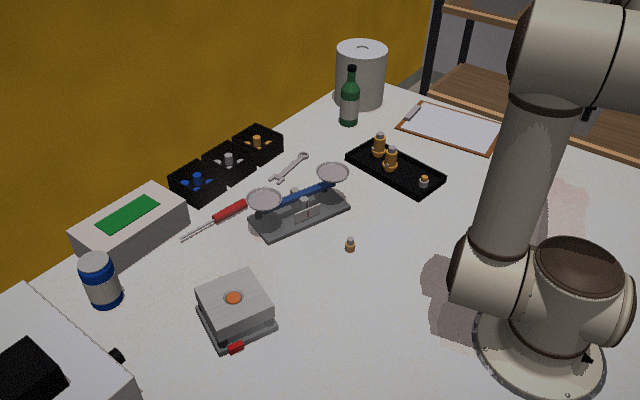

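The scene view shows valves at about (202,160) and (226,151), the plug at (249,132), pans at (276,182) and (325,231), and the socket at (437,235). The side view shows the pans at (333,174) and (265,200) and the socket at (233,297).

Run:
```python
from h import *
a=cv2.imread("pics/scene0.png")[110:270,180:480];b=cv2.imread("pics/side0.png")[125:345,190:450]
cv2.imwrite("pics/c1.png",cv2.resize(a,None,fx=2.6,fy=2.6,interpolation=cv2.INTER_CUBIC))
cv2.imwrite("pics/c2.png",cv2.resize(b,None,fx=2.7,fy=2.7,interpolation=cv2.INTER_CUBIC))
for n,u,v,z in [("scene",201,152,.082),("scene",225,144,.082),("scene",249,129,.034),("scene",276,182,.095),("scene",325,231,.095),("scene",437,235,.076),("scene",337,176,.036),
 ("side",379,135,.082),("side",392,150,.082),("side",333,173,.095),("side",265,200,.095),("side",233,297,.076),("side",350,240,.036)]:
    print(n,u,v,ray(n,u,v,z))
```

```text
scene 201 152 [ 0.5969 -0.358   0.082 ]
scene 225 144 [ 0.5393 -0.3155  0.082 ]
scene 249 129 [ 0.4243 -0.3181  0.034 ]
scene 276 182 [ 0.5885 -0.1079  0.095 ]
scene 325 231 [0.6553 0.0783 0.095 ]
scene 437 235 [0.519 0.328 0.076]
scene 337 176 [0.4527 0.0093 0.036 ]
side 379 135 [ 0.5976 -0.3528  0.082 ]
side 392 150 [ 0.5292 -0.3099  0.082 ]
side 333 173 [ 0.5856 -0.1079  0.095 ]
side 265 200 [0.65   0.0794 0.095 ]
side 233 297 [0.5171 0.3258 0.076 ]
side 350 240 [0.4459 0.0146 0.036 ]
```

View pics/c1.png

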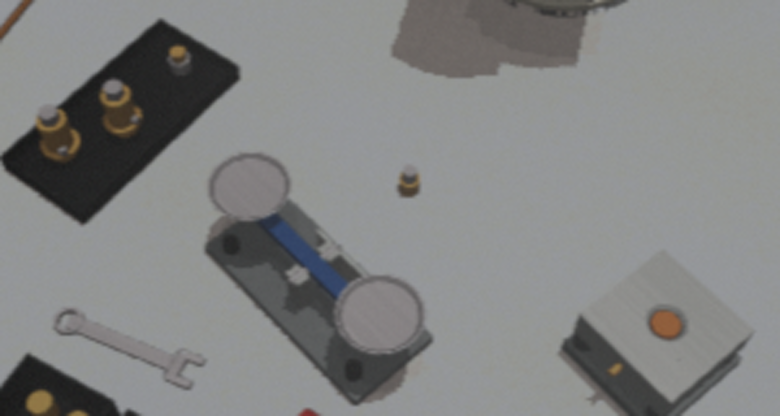

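View pics/c2.png

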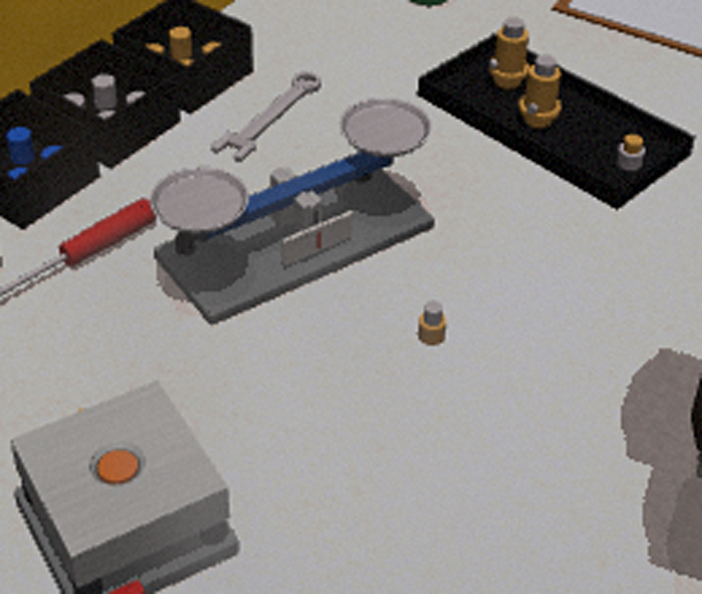

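The crops sharpen the estimates. In c1 the caps are at (48,112) and (113,88), the rims at (250,187) and (379,315), and the hole at (666,323). In c2 the caps are at (514,24) and (546,62), the rims at (385,128) and (199,199), and the hole at (117,465).

Run:
```python
from h import *
S=lambda x,y:(180+(x+.5)/2.6-.5,110+(y+.5)/2.6-.5); D=lambda x,y:(190+(x+.5)/2.7-.5,125+(y+.5)/2.7-.5)
for nm,s,d,z in [("A",(48,112),(514,24),.082),("B",(113,88),(546,62),.082),("R",(250,187),(385,128),.101),("L",(379,315),(199,199),.101),("sock",(666,323),(117,465),.077),("fit",(408,172),(432,309),.036),("plug",(179,51),(633,142),.034)]:
    print(nm,ray("scene",*S(*s),z)[:2],ray("side",*D(*d),z)[:2])
print("tray",[ray("scene",*S(*s),.024)[:2] for s in[(4,160),(162,20),(239,70)]])
```

```text
A [ 0.6031 -0.3634] [ 0.5992 -0.3612]
B [ 0.5404 -0.3212] [ 0.5353 -0.3198]
R [ 0.5909 -0.1063] [ 0.5848 -0.1033]
L [0.6571 0.0805] [0.6519 0.0825]
sock [0.5181 0.3244] [0.5166 0.3261]
fit [0.4527 0.0081] [0.4481 0.0126]
plug [ 0.4261 -0.3186] [ 0.4243 -0.3152]
tray [array([ 0.6528, -0.4057]), array([ 0.3868, -0.3729]), array([ 0.4095, -0.2444])]
```

```bash
python3 -m crank '[{"gripper":85,"travel":[0,0,0],"twist":[0,0,0.176]},{"gripper":85,"travel":[0,0,0],"twist":[0,0,0.176]},{"gripper":85,"travel":[0,0,0],"twist":[0,0,0.176]},{"gripper":85,"travel":[0,0,0],"twist":[0,0,0.176]},{"gripper":85,"travel":[0,0,0],"twist":[0,0,0.176]}]' && python3 -m crank '[{"gripper":85,"travel":[27,-46,0],"twist":[0,0,0]},{"gripper":85,"travel":[27,-46,0],"twist":[0,0,0]},{"gripper":85,"travel":[27,-46,0],"twist":[0,0,0]},{"gripper":85,"travel":[27,-46,0],"twist":[0,0,0]},{"gripper":85,"travel":[27,-46,0],"twist":[0,0,0]},{"gripper":85,"travel":[27,-46,0],"twist":[0,0,0]},{"gripper":85,"travel":[27,-46,0],"twist":[0,0,0]},{"gripper":85,"travel":[27,-46,0],"twist":[0,0,0]},{"gripper":85,"travel":[24,-43,0],"twist":[0,0,0]},{"gripper":85,"travel":[0,0,0],"twist":[0,0,0]}]'
python3 - <<'E'
from h import *
o=bot.get_obs();print(o["ee_pos"],o["tcp_rot"],o["time"])
c=bot.calibration("wrist");snap("wrist","w1.png")
for p in[(.601,-.362,.082),(.538,-.320,.082)]:print(proj("wrist",p,c))
import pickle;pickle.dump(c,open("w1.pkl","wb"))
E
```

```text
time: 0.78
ee_pos: [0.1365, -0.5327, 0.231]
tcp_rot: [-180.0, 0.0, -36.4]
wrist_force: [0.2, 0.5, 0.3]
opening: 0.0849
grasp_force: 0.0
time: 2.02
ee_pos: [0.5598, -0.361, 0.2298]
tcp_rot: [-178.9, 0.1, -33.2]
wrist_force: [0.1, -0.4, 0.6]
opening: 0.0849
grasp_force: 0.0
[ 0.55983691 -0.36096627  0.22975677] [-1.78899798e+02  1.30650658e-01 -3.32264491e+01] 2.025
(np.float64(294.499794552643), np.float64(148.8542487966625))
(np.float64(295.1542364620734), np.float64(229.67934386731633))
```

View pics/w1.png

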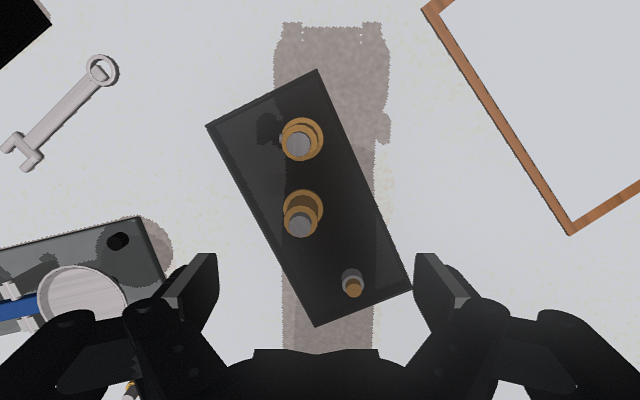

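The wrist view shows the valve caps at about (298,144) for A and (300,226) for B, with the plug at (352,284).

```bash
cat >> h.py <<'E'
def to(x,y,z):
    from scipy.spatial.transform import Rotation as Ro
    o=bot.get_obs();R=Ro.from_euler("xyz",o["tcp_rot"],degrees=True).as_matrix()
    print("t",round(o["time"],2),"pos",o["ee_pos"].round(4),"rot",o["tcp_rot"].round(2),"F",o["wrist_force"].round(1),"open",round(o["opening"],4),"grip",round(o["grasp_force"],1))
    print("travel mm",(R.T@(np.array([x,y,z])-o["ee_pos"])*1000).round(1))
E
python3 -m crank '[{"gripper":85,"travel":[0,0,0],"twist":[0,0,0]},{"gripper":85,"travel":[0,0,0],"twist":[0,0,0]}]'
python3 - <<'E'
from h import *;import pickle
c=pickle.load(open("w1.pkl","rb"))
for p in[(298,144),(300,226)]: print(ray("wrist",*p,.082,c))
b=ray("wrist",300,226,.082,c); to(b[0],b[1],.15)
E
```

```text
time: 2.33
ee_pos: [0.5572, -0.3624, 0.232]
tcp_rot: [-178.9, -0.0, -33.4]
wrist_force: [-0.0, 0.3, -0.2]
opening: 0.0853
grasp_force: 0.0
[ 0.6028 -0.3669  0.082 ]
[ 0.5386 -0.3259  0.082 ]
t 2.33 pos [ 0.5572 -0.3624  0.232 ] rot [-1.7892e+02 -1.0000e-02 -3.3450e+01] F [-0.   0.3 -0.2] open 0.0853 grip 0.0
travel mm [-35.7 -18.7  82.4]
```

```bash
python3 -m crank '[{"gripper":85,"travel":[0,0,0],"twist":[-0.019,0,0]},{"gripper":85,"travel":[-18,-11,20],"twist":[0,0,0]},{"gripper":85,"travel":[-18,-11,20],"twist":[0,0,0]},{"gripper":85,"travel":[0,0,0],"twist":[0,0,0]},{"gripper":85,"travel":[0,0,0],"twist":[0,0,0]},{"gripper":85,"travel":[0,0,0],"twist":[0,0,0]}]'
python3 - <<'E'
from h import *
c=bot.calibration("wrist")
snap("wrist","w2.png",(180,80,480,300),2.5)
to(.538,-.3235,.032)
import pickle;pickle.dump(c,open("w2.pkl","wb"))
E
```

```text
time: 3.08
ee_pos: [0.5342, -0.3343, 0.1927]
tcp_rot: [-179.5, -0.1, -32.2]
wrist_force: [0.0, 0.5, -0.1]
opening: 0.0852
grasp_force: 0.0
t 3.12 pos [ 0.5342 -0.3342  0.1924] rot [-1.7952e+02 -7.0000e-02 -3.2200e+01] F [ 0.8 -0.2  0.6] open 0.0849 grip 0.0
travel mm [ -2.7  -9.8 160.5]
```

View pics/w2.png

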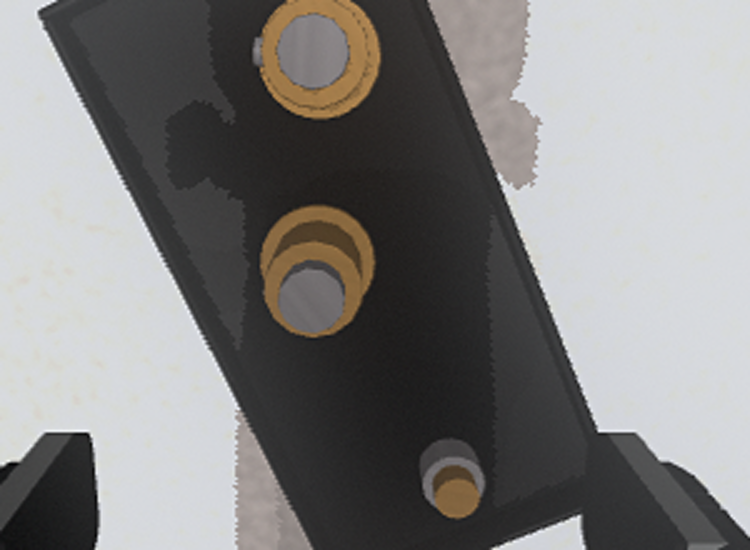

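The crop shows cap A at about (305,100) and cap B at (304.2,199.4) in full-frame pixels, both upright.

Run:
```python
from h import *;import pickle
c=pickle.load(open("w2.pkl","rb"))
print(ray("wrist",305,100.2,.082,c))
b=ray("wrist",304.2,199.4,.082,c);print(b); to(b[0],b[1],.032)
```

```text
[ 0.6029 -0.3668  0.082 ]
[ 0.5394 -0.3253  0.082 ]
t 3.12 pos [ 0.5342 -0.3342  0.1924] rot [-1.7952e+02 -7.0000e-02 -3.2200e+01] F [ 0.8 -0.2  0.6] open 0.0849 grip 0.0
travel mm [ -0.5  -9.  160.5]
```

```bash
python3 -m crank '[{"gripper":85,"travel":[0,-9,40],"twist":[-0.008,0,0]},{"gripper":85,"travel":[0,0,40],"twist":[0,0,0]},{"gripper":85,"travel":[0,0,40],"twist":[0,0,0]},{"gripper":85,"travel":[0,0,25],"twist":[0,0,0]},{"gripper":85,"travel":[0,0,10],"twist":[0,0,0]},{"gripper":85,"travel":[0,0,5],"twist":[0,0,0]},{"gripper":85,"travel":[0,0,0],"twist":[0,0,0]},{"gripper":85,"travel":[0,0,0],"twist":[0,0,0]}]'; python3 -c "
from h import *
to(.5394,-.3253,.032)"
```

```text
time: 4.12
ee_pos: [0.5367, -0.3298, 0.0329]
tcp_rot: [-179.8, -0.1, -31.7]
wrist_force: [0.1, 1.7, 0.2]
opening: 0.0849
grasp_force: 0.0
t 4.12 pos [ 0.5367 -0.3298  0.0329] rot [-1.7975e+02 -8.0000e-02 -3.1670e+01] F [0.1 1.7 0.2] open 0.0849 grip 0.0
travel mm [-0.1 -5.2  0.9]
```

```bash
python3 -m crank '[{"gripper":85,"travel":[0,-5,0],"twist":[0,0,0]},{"gripper":85,"travel":[0,0,0],"twist":[0,0,0]},{"gripper":30,"travel":[0,0,0],"twist":[0,0,0]},{"gripper":30,"travel":[0,0,0],"twist":[0,0,0]},{"gripper":30,"travel":[0,0,0],"twist":[0,0,0]},{"gripper":30,"travel":[0,0,0],"twist":[0,0,0]},{"gripper":30,"travel":[0,0,0],"twist":[0,0,0]},{"gripper":30,"travel":[0,0,0],"twist":[0,0,0]}]' 50; python3 -c "
from h import *
to(.588,-.105,.25)"
```

```text
time: 5.12
ee_pos: [0.5378, -0.327, 0.0318]
tcp_rot: [-179.7, 0.0, -31.5]
wrist_force: [1.0, 1.2, 1.5]
opening: 0.0331
grasp_force: 49.5
t 5.12 pos [ 0.5378 -0.327   0.0318] rot [-1.7965e+02  1.0000e-02 -3.1450e+01] F [1.  1.2 1.5] open 0.0331 grip 49.5
travel mm [ -73.  -216.9 -216.9]
```

```bash
python3 -m crank '[{"gripper":30,"travel":[0,0,-15],"twist":[0,0,0]},{"gripper":30,"travel":[0,0,-30],"twist":[0,0,0]},{"gripper":30,"travel":[0,0,-40],"twist":[0,0,0]},{"gripper":30,"travel":[0,0,-40],"twist":[0,0,0]},{"gripper":30,"travel":[-8,-25,-15],"twist":[0,0,0]},{"gripper":30,"travel":[-14,-42,0],"twist":[0,0,0]},{"gripper":30,"travel":[-14,-42,0],"twist":[0,0,0]},{"gripper":30,"travel":[-14,-42,0],"twist":[0,0,0]},{"gripper":30,"travel":[-12,-36,0],"twist":[0,0,0]},{"gripper":30,"travel":[-8,-24,0],"twist":[0,0,0]},{"gripper":30,"travel":[0,0,0],"twist":[0,0,0]},{"gripper":30,"travel":[0,0,0],"twist":[0,0,0]}]'
python3 - <<'E'
from h import *
c=bot.calibration("wrist")
snap("wrist","w3.png")
to(.588,-.105,.16)
import pickle;pickle.dump(c,open("w3.pkl","wb"))
E
```

```text
time: 6.62
ee_pos: [0.5311, -0.1951, 0.1792]
tcp_rot: [-175.6, 0.1, -22.3]
wrist_force: [-0.2, 0.1, -2.1]
opening: 0.0327
grasp_force: 49.8
t 6.67 pos [ 0.5311 -0.1952  0.1791] rot [-1.7556e+02  7.0000e-02 -2.2360e+01] F [-0.1  0.6 -2.6] open 0.0326 grip 49.8
travel mm [  18.3 -103.3   27.1]
```

View pics/w3.png

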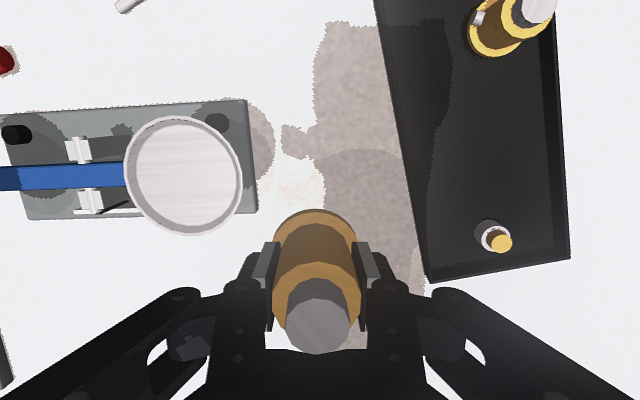

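The view shows the valve held centred between the pads and the right pan's rim centred at (184,176). The fast move tilted the tool by 4.4°, so I'll correct that and move more slowly.

```bash
python3 -m crank '[{"gripper":30,"travel":[0,0,0],"twist":[-0.04,0,0]},{"gripper":30,"travel":[0,0,0],"twist":[-0.037,0,0]},{"gripper":30,"travel":[2,-15,0],"twist":[0,0,0]},{"gripper":30,"travel":[2,-15,0],"twist":[0,0,0]},{"gripper":30,"travel":[2,-15,0],"twist":[0,0,0]},{"gripper":30,"travel":[2,-15,0],"twist":[0,0,0]},{"gripper":30,"travel":[0,0,0],"twist":[0,0,0]},{"gripper":30,"travel":[0,0,0],"twist":[0,0,0]}]'
python3 - <<'E'
from h import *
import pickle
c=pickle.load(open("w3.pkl","rb"));r=ray("wrist",184,176,.101,c);print(r)
to(r[0],r[1],.135)
E
```

```text
time: 7.68
ee_pos: [0.5461, -0.1773, 0.1802]
tcp_rot: [-178.3, 0.1, -18.8]
wrist_force: [-0.1, 0.4, -2.1]
opening: 0.0331
grasp_force: 49.9
[ 0.5905 -0.1118  0.101 ]
t 7.67 pos [ 0.5461 -0.1773  0.1802] rot [-1.783e+02  8.000e-02 -1.878e+01] F [-0.1  0.4 -2.1] open 0.0331 grip 49.9
travel mm [ 21.  -75.   47.4]
```

```bash
python3 -m crank '[{"gripper":30,"travel":[8,-30,0],"twist":[-0.02,0,0]},{"gripper":30,"travel":[8,-30,0],"twist":[-0.02,0,0]},{"gripper":30,"travel":[4,-20,0],"twist":[-0.02,0,0]},{"gripper":30,"travel":[0,0,0],"twist":[0,0,0]}]'
python3 - <<'E'
from h import *
to(.5895,-.1085,.135)
E
```

```text
time: 8.18
ee_pos: [0.5774, -0.1486, 0.1817]
tcp_rot: [-179.8, 0.1, -14.5]
wrist_force: [0.6, 0.1, -2.2]
opening: 0.0329
grasp_force: 50.0
t 8.18 pos [ 0.5774 -0.1486  0.1817] rot [-1.7984e+02  1.3000e-01 -1.4450e+01] F [ 0.6  0.1 -2.2] open 0.0329 grip 50.0
travel mm [  1.8 -41.7  46.8]
```

```bash
python3 -m crank '[{"gripper":30,"travel":[0,-30,0],"twist":[-0.01,0,0]},{"gripper":30,"travel":[0,-30,0],"twist":[-0.01,0,0]},{"gripper":30,"travel":[0,-12,0],"twist":[-0.01,0,0]},{"gripper":30,"travel":[0,0,0],"twist":[0,0,0]}]'
python3 - <<'E'
from h import *
to(.5895,-.1085,.135)
E
```

```text
time: 8.68
ee_pos: [0.586, -0.1145, 0.1824]
tcp_rot: [-180.0, 0.1, -11.0]
wrist_force: [-0.2, 0.2, -1.7]
opening: 0.0331
grasp_force: 50.0
t 8.68 pos [ 0.586  -0.1145  0.1824] rot [-1.7999e+02  1.1000e-01 -1.1000e+01] F [-0.2  0.2 -1.7] open 0.0331 grip 50.0
travel mm [ 2.4 -6.5 47.4]
```

```bash
python3 -m crank '[{"gripper":30,"travel":[2,-10,10],"twist":[0,0,0]},{"gripper":30,"travel":[0,0,20],"twist":[0,0,0]},{"gripper":30,"travel":[0,0,20],"twist":[0,0,0]},{"gripper":30,"travel":[0,0,5],"twist":[0,0,0]},{"gripper":30,"travel":[0,0,0],"twist":[0,0,0]}]'
python3 - <<'E'
from h import *
to(.5895,-.1085,.114)
E
```

```text
time: 9.3
ee_pos: [0.5888, -0.1099, 0.1271]
tcp_rot: [-179.8, 0.1, -10.6]
wrist_force: [-0.9, -0.1, -1.1]
opening: 0.0332
grasp_force: 50.0
t 9.3 pos [ 0.5888 -0.1099  0.1271] rot [-1.7978e+02  1.5000e-01 -1.0640e+01] F [-0.9 -0.1 -1.1] open 0.0332 grip 50.0
travel mm [ 0.5 -1.5 13.1]
```

```bash
python3 -m crank '[{"gripper":30,"travel":[0,0,4],"twist":[0,0,0]},{"gripper":30,"travel":[0,0,4],"twist":[0,0,0]},{"gripper":30,"travel":[0,0,4],"twist":[0,0,0]},{"gripper":30,"travel":[0,0,2],"twist":[0,0,0]},{"gripper":30,"travel":[0,0,0],"twist":[0,0,0]},{"gripper":30,"travel":[0,0,0],"twist":[0,0,0]}]'
python3 - <<'E'
from h import *
to(.5895,-.1085,.114)
E
```

```text
time: 10.05
ee_pos: [0.5889, -0.1098, 0.1133]
tcp_rot: [-179.8, 0.1, -10.6]
wrist_force: [0.0, 0.7, -2.9]
opening: 0.0328
grasp_force: 50.0
t 10.05 pos [ 0.5889 -0.1098  0.1133] rot [-1.7979e+02  1.3000e-01 -1.0620e+01] F [ 0.   0.7 -2.9] open 0.0328 grip 50.0
travel mm [ 0.4 -1.4 -0.7]
```

```bash
python3 -m crank '[{"gripper":30,"travel":[0,0,2],"twist":[0,0,0]},{"gripper":30,"travel":[0,0,0],"twist":[0,0,0]}]'; python3 -m crank '[{"gripper":30,"travel":[0,0,2],"twist":[0,0,0]},{"gripper":30,"travel":[0,0,0],"twist":[0,0,0]}]'
```

```text
time: 10.3
ee_pos: [0.589, -0.1098, 0.1114]
tcp_rot: [-179.8, 0.1, -10.6]
wrist_force: [-0.1, -0.7, 1.2]
opening: 0.033
grasp_force: 50.0
time: 10.55
ee_pos: [0.589, -0.1099, 0.1096]
tcp_rot: [-179.8, 0.1, -10.6]
wrist_force: [-0.4, -0.4, 3.0]
opening: 0.0331
grasp_force: 50.2
```

```bash
python3 -m crank '[{"gripper":70,"travel":[0,0,0],"twist":[0,0,0]},{"gripper":70,"travel":[0,0,0],"twist":[0,0,0]},{"gripper":70,"travel":[0,0,0],"twist":[0,0,0]},{"gripper":70,"travel":[0,0,0],"twist":[0,0,0]},{"gripper":70,"travel":[0,0,-10],"twist":[0,0,0]},{"gripper":70,"travel":[0,0,-20],"twist":[0,0,0]},{"gripper":80,"travel":[0,0,-30],"twist":[0,0,0]},{"gripper":85,"travel":[0,0,-30],"twist":[0,0,0]},{"gripper":85,"travel":[0,0,-20],"twist":[0,0,0]},{"gripper":85,"travel":[0,0,0],"twist":[0,0,0]}]'
python3 - <<'E'
from h import *
to(.603,-.3667,.22)
E
```

```text
time: 11.8
ee_pos: [0.5898, -0.1104, 0.2215]
tcp_rot: [-179.8, -0.1, -10.6]
wrist_force: [-0.1, 0.4, -0.3]
opening: 0.0849
grasp_force: 0.0
t 11.8 pos [ 0.5898 -0.1104  0.2215] rot [-1.7978e+02 -9.0000e-02 -1.0630e+01] F [-0.1  0.4 -0.3] open 0.0849 grip 0.0
travel mm [ 60.2 249.5   0.6]
```

```bash
python3 -m crank '[{"gripper":85,"travel":[6,48,0],"twist":[0,0,0]},{"gripper":85,"travel":[6,48,0],"twist":[0,0,0]},{"gripper":85,"travel":[6,48,0],"twist":[0,0,0]},{"gripper":85,"travel":[6,48,0],"twist":[0,0,0]},{"gripper":85,"travel":[6,48,0],"twist":[0,0,0]},{"gripper":85,"travel":[0,20,0],"twist":[0,0,0]},{"gripper":85,"travel":[0,0,0],"twist":[0,0,0]},{"gripper":85,"travel":[0,0,0],"twist":[0,0,0]}]'
python3 - <<'E'
from h import *
to(.603,-.3667,.12)
E
```

```text
time: 12.8
ee_pos: [0.5708, -0.3702, 0.2181]
tcp_rot: [-179.8, 0.1, -10.6]
wrist_force: [1.1, -0.4, -0.6]
opening: 0.0849
grasp_force: 0.0
t 12.8 pos [ 0.5708 -0.3702  0.2181] rot [-1.7976e+02  1.3000e-01 -1.0590e+01] F [ 1.1 -0.4 -0.6] open 0.0849 grip 0.0
travel mm [31.2 -8.9 98.1]
```

```bash
python3 -m crank '[{"gripper":85,"travel":[16,-5,0],"twist":[0,0,0]},{"gripper":85,"travel":[15,-4,0],"twist":[0,0,0]},{"gripper":85,"travel":[0,0,30],"twist":[0,0,0]},{"gripper":85,"travel":[0,0,30],"twist":[0,0,0]},{"gripper":85,"travel":[0,0,30],"twist":[0,0,0]},{"gripper":85,"travel":[0,0,0],"twist":[0,0,0]},{"gripper":85,"travel":[0,0,0],"twist":[0,0,0]}]'
python3 - <<'E'
from h import *
to(.603,-.3667,.032)
E
```

```text
time: 13.68
ee_pos: [0.6032, -0.3671, 0.13]
tcp_rot: [-179.8, 0.0, -10.6]
wrist_force: [-0.1, 0.5, -0.7]
opening: 0.085
grasp_force: 0.0
t 13.68 pos [ 0.6032 -0.3671  0.13  ] rot [-1.7981e+02  2.0000e-02 -1.0570e+01] F [-0.1  0.5 -0.7] open 0.085 grip 0.0
travel mm [-0.3 -0.1 98. ]
```

```bash
python3 -m crank '[{"gripper":85,"travel":[0,0,30],"twist":[0,0,0]},{"gripper":85,"travel":[0,0,30],"twist":[0,0,0]},{"gripper":85,"travel":[0,0,25],"twist":[0,0,0]},{"gripper":85,"travel":[0,0,13],"twist":[0,0,0]},{"gripper":85,"travel":[0,0,0],"twist":[0,0,0]},{"gripper":85,"travel":[0,0,0],"twist":[0,0,0]},{"gripper":30,"travel":[0,0,0],"twist":[0,0,0]},{"gripper":30,"travel":[0,0,0],"twist":[0,0,0]},{"gripper":30,"travel":[0,0,0],"twist":[0,0,0]},{"gripper":30,"travel":[0,0,0],"twist":[0,0,0]},{"gripper":30,"travel":[0,0,0],"twist":[0,0,0]},{"gripper":30,"travel":[0,0,0],"twist":[0,0,0]}]' 50
python3 - <<'E'
from h import *
to(.6545,.0795,.2)
E
```

```text
time: 15.18
ee_pos: [0.6026, -0.3676, 0.0306]
tcp_rot: [-179.8, 0.1, -10.6]
wrist_force: [-2.2, -0.0, 4.5]
opening: 0.0329
grasp_force: 49.7
t 15.18 pos [ 0.6026 -0.3676  0.0306] rot [-1.798e+02  9.000e-02 -1.063e+01] F [-2.2 -0.   4.5] open 0.0329 grip 49.7
travel mm [ -31.7 -449.5 -167.8]
```

```bash
python3 -m crank '[{"gripper":30,"travel":[0,0,-15],"twist":[0,0,0]},{"gripper":30,"travel":[0,0,-40],"twist":[0,0,0]},{"gripper":30,"travel":[0,0,-50],"twist":[0,0,0]},{"gripper":30,"travel":[0,0,-50],"twist":[0,0,0]},{"gripper":30,"travel":[0,0,-35],"twist":[0,0,0]},{"gripper":30,"travel":[0,0,-15],"twist":[0,0,0]},{"gripper":30,"travel":[0,0,0],"twist":[0,0,0]},{"gripper":30,"travel":[-4,-30,0],"twist":[0,0,0]},{"gripper":30,"travel":[-4,-30,0],"twist":[0,0,0]},{"gripper":30,"travel":[-4,-30,0],"twist":[0,0,0]},{"gripper":30,"travel":[0,0,0],"twist":[0,0,0]},{"gripper":30,"travel":[0,0,0],"twist":[0,0,0]}]'
python3 - <<'E'
from h import *
to(.6545,.0795,.22);print(bot.get_obs()["q"].round(1))
E
```

```text
time: 16.68
ee_pos: [0.6073, -0.2777, 0.2347]
tcp_rot: [-179.8, 0.2, -10.6]
wrist_force: [0.0, -0.4, -3.4]
opening: 0.033
grasp_force: 50.6
t 16.68 pos [ 0.6073 -0.2777  0.2347] rot [-179.78    0.19  -10.62] F [ 0.  -0.4 -3.4] open 0.033 grip 50.6
travel mm [ -19.4 -359.7   16.1]
[-24.6  22.8  31.8  99.2   0.2 166. ]
```

Joint 6 is at 166° with a limit of 180°, which explains the earlier drift. I'll turn the yaw away from the limit before going left.

```bash
python3 -m crank '[{"gripper":30,"travel":[0,0,0],"twist":[0,0,-0.16]},{"gripper":30,"travel":[0,0,0],"twist":[0,0,-0.16]},{"gripper":30,"travel":[0,0,0],"twist":[0,0,-0.16]},{"gripper":30,"travel":[0,0,0],"twist":[0,0,-0.16]},{"gripper":30,"travel":[0,0,0],"twist":[0,0,-0.16]},{"gripper":30,"travel":[0,0,0],"twist":[0,0,-0.16]},{"gripper":30,"travel":[0,0,0],"twist":[0,0,0]},{"gripper":30,"travel":[0,0,0],"twist":[0,0,0]}]'
python3 - <<'E'
from h import *
to(.6545,.0795,.22)
E
```

```text
time: 17.68
ee_pos: [0.6074, -0.2781, 0.2352]
tcp_rot: [-179.8, -0.1, 44.1]
wrist_force: [0.0, 0.2, -2.9]
opening: 0.0324
grasp_force: 50.4
t 17.68 pos [ 0.6074 -0.2781  0.2352] rot [-1.7976e+02 -1.0000e-01  4.4140e+01] F [ 0.   0.2 -2.9] open 0.0324 grip 50.4
travel mm [ 282.8 -223.8   16.6]
```

```bash
python3 -m crank '[{"gripper":30,"travel":[20,-16,0],"twist":[0,0,0]},{"gripper":30,"travel":[34,-27,0],"twist":[0,0,0]},{"gripper":30,"travel":[34,-27,0],"twist":[0,0,0]},{"gripper":30,"travel":[34,-27,0],"twist":[0,0,0]},{"gripper":30,"travel":[34,-27,0],"twist":[0,0,0]},{"gripper":30,"travel":[34,-27,0],"twist":[0,0,0]},{"gripper":30,"travel":[34,-27,0],"twist":[0,0,0]},{"gripper":30,"travel":[34,-27,0],"twist":[0,0,0]},{"gripper":30,"travel":[24,-19,0],"twist":[0,0,0]},{"gripper":30,"travel":[0,0,0],"twist":[0,0,0]},{"gripper":30,"travel":[0,0,0],"twist":[0,0,0]}]'
python3 - <<'E'
from h import *
to(.6545,.0795,.16)
snap("side","s2.png",(220,110,440,260),3.5)
E
```

```text
time: 19.05
ee_pos: [0.6522, 0.0801, 0.237]
tcp_rot: [-179.8, -0.1, 44.4]
wrist_force: [-0.0, -0.9, -2.8]
opening: 0.033
grasp_force: 50.7
t 19.05 pos [0.6522 0.0801 0.237 ] rot [-1.7979e+02 -1.0000e-01  4.4360e+01] F [-0.  -0.9 -2.8] open 0.033 grip 50.7
travel mm [ 1.1  2.3 77. ]
```

View pics/s2.png

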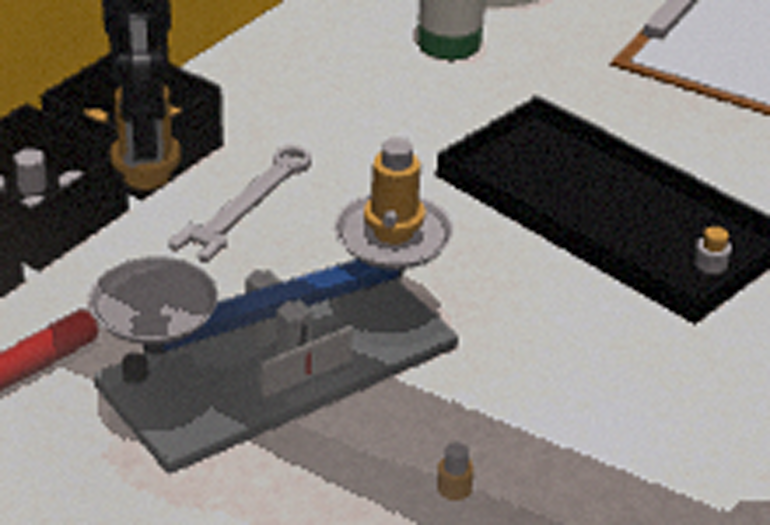

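Valve B stands centred on the right pan, which is down. Valve A is held above the raised left pan, whose rim is at (153,298) in the crop.

```bash
python3 -m crank '[{"gripper":30,"travel":[1,1,30],"twist":[0,0,0]},{"gripper":30,"travel":[0,0,30],"twist":[0,0,0]},{"gripper":30,"travel":[0,0,25],"twist":[0,0,0]},{"gripper":30,"travel":[0,0,8],"twist":[0,0,0]},{"gripper":30,"travel":[0,0,0],"twist":[0,0,0]},{"gripper":30,"travel":[0,0,0],"twist":[0,0,0]}]'
python3 - <<'E'
from h import *
to(.6545,.081,.1315)
E
```

```text
time: 19.85
ee_pos: [0.6543, 0.0799, 0.1455]
tcp_rot: [-179.9, -0.2, 44.3]
wrist_force: [-0.6, 0.4, -3.1]
opening: 0.0328
grasp_force: 50.7
t 19.85 pos [0.6543 0.0799 0.1455] rot [-179.85   -0.2    44.35] F [-0.6  0.4 -3.1] open 0.0328 grip 50.7
travel mm [ 0.9 -0.6 14. ]
```

```bash
python3 -m crank '[{"gripper":30,"travel":[0,0,6],"twist":[0,0,0]},{"gripper":30,"travel":[0,0,6],"twist":[0,0,0]},{"gripper":30,"travel":[0,0,0],"twist":[0,0,0]},{"gripper":30,"travel":[0,0,0],"twist":[0,0,0]}]'; python3 -m crank '[{"gripper":30,"travel":[0,0,2],"twist":[0,0,0]},{"gripper":30,"travel":[0,0,0],"twist":[0,0,0]},{"gripper":30,"travel":[0,0,0],"twist":[0,0,0]}]'
```

```text
time: 20.35
ee_pos: [0.6537, 0.0802, 0.132]
tcp_rot: [-179.8, -0.1, 44.4]
wrist_force: [0.2, 0.2, -3.3]
opening: 0.0331
grasp_force: 50.7
time: 20.72
ee_pos: [0.6538, 0.0802, 0.1303]
tcp_rot: [-179.8, -0.1, 44.4]
wrist_force: [-0.5, -0.6, -2.0]
opening: 0.0328
grasp_force: 50.7
```

```bash
python3 -m crank '[{"gripper":30,"travel":[0,0,1],"twist":[0,0,0]},{"gripper":30,"travel":[0,0,0],"twist":[0,0,0]},{"gripper":30,"travel":[0,0,0],"twist":[0,0,0]}]';python3 -m crank '[{"gripper":30,"travel":[0,0,1],"twist":[0,0,0]},{"gripper":30,"travel":[0,0,0],"twist":[0,0,0]},{"gripper":30,"travel":[0,0,0],"twist":[0,0,0]}]'
```

```text
time: 21.1
ee_pos: [0.6538, 0.0802, 0.129]
tcp_rot: [-179.8, -0.1, 44.4]
wrist_force: [0.5, 0.2, -1.0]
opening: 0.0329
grasp_force: 50.7
time: 21.48
ee_pos: [0.6538, 0.0802, 0.128]
tcp_rot: [-179.8, -0.1, 44.4]
wrist_force: [0.7, 0.9, -1.1]
opening: 0.033
grasp_force: 50.7
```

```bash
python3 -m crank '[{"gripper":30,"travel":[0,0,1],"twist":[0,0,0]},{"gripper":60,"travel":[0,0,0],"twist":[0,0,0]},{"gripper":70,"travel":[0,0,0],"twist":[0,0,0]},{"gripper":70,"travel":[0,0,0],"twist":[0,0,0]},{"gripper":85,"travel":[0,0,0],"twist":[0,0,0]},{"gripper":85,"travel":[0,0,0],"twist":[0,0,0]},{"gripper":85,"travel":[0,0,-20],"twist":[0,0,0]},{"gripper":85,"travel":[0,0,-30],"twist":[0,0,0]},{"gripper":85,"travel":[0,0,-30],"twist":[0,0,0]},{"gripper":85,"travel":[0,0,-20],"twist":[0,0,0]},{"gripper":85,"travel":[0,0,0],"twist":[0,0,0]},{"gripper":85,"travel":[0,0,0],"twist":[0,0,0]}]'; python3 -m crank '[{"gripper":85,"travel":[-30,0,0],"twist":[0,0,0]},{"gripper":85,"travel":[-30,0,0],"twist":[0,0,0]},{"gripper":85,"travel":[0,0,0],"twist":[0,0,0]},{"gripper":85,"travel":[0,0,0],"twist":[0,0,0]},{"gripper":85,"travel":[0,0,0],"twist":[0,0,0]},{"gripper":85,"travel":[0,0,0],"twist":[0,0,0]},{"gripper":85,"travel":[0,0,0],"twist":[0,0,0]}]'
python3 - <<'E'
from h import *
import pickle
to(.6545,.081,.1315)
c=bot.calibration("wrist");pickle.dump(c,open("w4.pkl","wb"))
w=bot.camera("wrist")[:,:,::-1];s=bot.camera("side")[110:260,220:440,::-1]
cv2.imwrite("pics/w4full.png",w)
s=cv2.resize(s,None,fx=1.7,fy=1.7)
im=np.zeros((400+s.shape[0]-100,640,3),np.uint8);im[:s.shape[0],:s.shape[1]]=s[:, :]
im=np.vstack([s_:=cv2.copyMakeBorder(s,0,0,0,640-s.shape[1],0),w[:340]]);cv2.imwrite("pics/m4.png",im);print(im.shape,s.shape)
E
```

```text
time: 22.98
ee_pos: [0.6537, 0.0798, 0.2258]
tcp_rot: [-179.7, -0.1, 44.4]
wrist_force: [-0.5, -1.2, -0.8]
opening: 0.085
grasp_force: 0.0
time: 23.85
ee_pos: [0.6112, 0.0381, 0.2266]
tcp_rot: [-179.8, -0.1, 44.4]
wrist_force: [0.1, 0.0, 0.0]
opening: 0.0853
grasp_force: 0.0
t 23.85 pos [0.6112 0.0381 0.2266] rot [-1.7977e+02 -1.0000e-01  4.4400e+01] F [0.1 0.  0. ] open 0.0853 grip 0.0
travel mm [60.8  0.  95.2]
(595, 640, 3) (255, 374, 3)
```

View pics/m4.png

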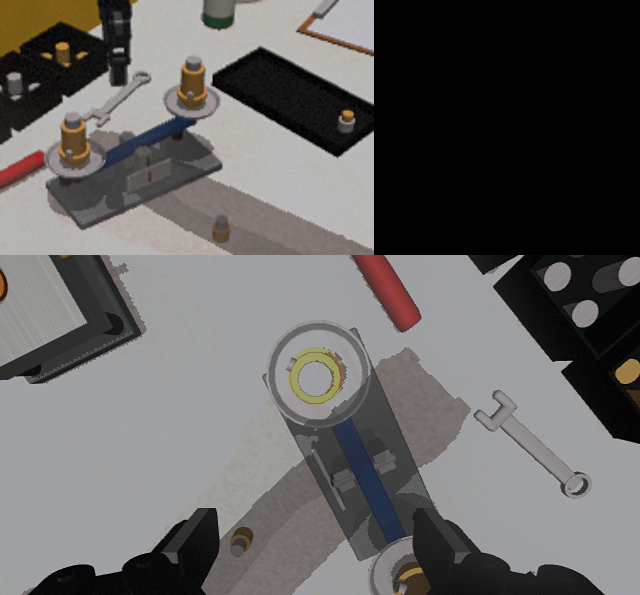

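The side crop shows the left pan down, so valve A is the heavier one, which agrees with the wrist-force weights of about 3.1 N and 2.2 N. In the wrist view A's cap is at about (317,123), with the pan rim at (319,120).

Run:
```python
from h import *
import pickle
c=pickle.load(open("w4.pkl","rb"));w=cv2.imread("pics/w4full.png")
# cap: fit contour of inner circle
g=cv2.cvtColor(w[80:170,270:370],cv2.COLOR_BGR2HSV);y,x=np.mgrid[80:170,270:370]
m=((g[...,1]<40)&(np.hypot(x-316,y-123)<22)).astype(np.uint8)
n,l,s,ce=cv2.connectedComponentsWithStats(m)
for i in range(1,n):
    if s[i,4]>150: print(s[i],ce[i]+[270,80])
r=ray("wrist",317,123,.160,c);print(r);to(r[0],r[1],.111)
```

```text
[ 28  26  35  36 940] [314.7106383  123.48191489]
[0.6552 0.0799 0.16  ]
t 23.95 pos [0.6111 0.038  0.2267] rot [-1.7978e+02 -1.1000e-01  4.4390e+01] F [-0.8  0.6 -0.7] open 0.0848 grip 0.0
travel mm [ 60.6   1.4 115.8]
```

```bash
python3 -m crank '[{"gripper":85,"travel":[30,0,0],"twist":[0,0,0]},{"gripper":85,"travel":[30.5,0.5,0],"twist":[0,0,0]},{"gripper":85,"travel":[0,0,0],"twist":[0,0,0]},{"gripper":85,"travel":[0,0,30],"twist":[0,0,0]},{"gripper":85,"travel":[0,0,30],"twist":[0,0,0]},{"gripper":85,"travel":[0,0,30],"twist":[0,0,0]},{"gripper":85,"travel":[0,0,15],"twist":[0,0,0]},{"gripper":85,"travel":[0,0,8],"twist":[0,0,0]},{"gripper":85,"travel":[0,0,0],"twist":[0,0,0]},{"gripper":85,"travel":[0,0,0],"twist":[0,0,0]}]'
python3 - <<'E'
from h import *
import pickle
c=pickle.load(open("w4.pkl","rb"));r=ray("wrist",314.7,123.5,.160,c);print(r);to(r[0],r[1],.111)
E
```

```text
time: 25.2
ee_pos: [0.6549, 0.0802, 0.1152]
tcp_rot: [-179.8, -0.2, 44.4]
wrist_force: [0.3, -0.5, 0.4]
opening: 0.0849
grasp_force: 0.0
[0.6539 0.0807 0.16  ]
t 25.2 pos [0.6549 0.0802 0.1152] rot [-179.84   -0.18   44.37] F [ 0.3 -0.5  0.4] open 0.0849 grip 0.0
travel mm [-0.4 -1.   4.2]
```

```bash
python3 -m crank '[{"gripper":85,"travel":[0,-1,3],"twist":[0,0,0]},{"gripper":60,"travel":[0,0,0],"twist":[0,0,0]},{"gripper":40,"travel":[0,0,0],"twist":[0,0,0]},{"gripper":30,"travel":[0,0,0],"twist":[0,0,0]},{"gripper":30,"travel":[0,0,0],"twist":[0,0,0]},{"gripper":30,"travel":[0,0,0],"twist":[0,0,0]},{"gripper":30,"travel":[0,0,0],"twist":[0,0,0]},{"gripper":30,"travel":[0,0,0],"twist":[0,0,0]}]' 80
python3 - <<'E'
from h import *
to(.5173,.3253,.2)
E
```

```text
time: 26.2
ee_pos: [0.6537, 0.0809, 0.111]
tcp_rot: [-179.8, -0.1, 44.4]
wrist_force: [-0.2, -0.6, 0.7]
opening: 0.0323
grasp_force: 79.1
t 26.2 pos [0.6537 0.0809 0.111 ] rot [-1.7978e+02 -1.1000e-01  4.4370e+01] F [-0.2 -0.6  0.7] open 0.0323 grip 79.1
travel mm [  73.5 -270.4  -87.8]
```

```bash
python3 -m crank '[{"gripper":30,"travel":[0,0,-6],"twist":[0,0,0]},{"gripper":30,"travel":[0,0,-8],"twist":[0,0,0]},{"gripper":30,"travel":[0,0,-10],"twist":[0,0,0]},{"gripper":30,"travel":[0,0,-20],"twist":[0,0,0]},{"gripper":30,"travel":[0,0,-35],"twist":[0,0,0]},{"gripper":30,"travel":[0,0,-15],"twist":[0,0,0]},{"gripper":30,"travel":[0,0,0],"twist":[0,0,0]}]' >/dev/null; python3 -m crank '[{"gripper":30,"travel":[0,-25,0],"twist":[0,0,0]},{"gripper":30,"travel":[0,-45,0],"twist":[0,0,0]},{"gripper":30,"travel":[0,-45,0],"twist":[0,0,0]},{"gripper":30,"travel":[0,-45,0],"twist":[0,0,0]},{"gripper":30,"travel":[0,-45,0],"twist":[0,0,0]},{"gripper":30,"travel":[0,-40,0],"twist":[0,0,0]},{"gripper":30,"travel":[0,-25,0],"twist":[0,0,0]},{"gripper":30,"travel":[0,0,0],"twist":[0,0,0]},{"gripper":30,"travel":[0,0,0],"twist":[0,0,0]},{"gripper":30,"travel":[0,0,0],"twist":[0,0,0]}]'
python3 - <<'E'
from h import *
import pickle
c=bot.calibration("wrist");pickle.dump(c,open("w5.pkl","wb"))
snap("wrist","w5.png");print(bot.get_obs()["q"].round(1));print(proj("wrist",(.5173,.3253,.078),c))
to(.5173,.3253,.2)
im=cv2.imread("pics/w5.png")
cv2.imwrite("pics/w5c.png",cv2.resize(im[20:320,150:490],None,fx=2,fy=2,interpolation=cv2.INTER_CUBIC))
E
```

```text
time: 28.32
ee_pos: [0.4655, 0.2729, 0.2055]
tcp_rot: [-179.8, -0.1, 44.3]
wrist_force: [0.2, 0.3, -3.8]
opening: 0.0325
grasp_force: 80.2
[ 30.3   3.    5.2  92.1   0.2 165.9]
(np.float64(314.1804078286369), np.float64(103.04457413439198))
t 28.38 pos [0.4655 0.2729 0.2056] rot [-1.7978e+02 -8.0000e-02  4.4310e+01] F [ 0.7  0.1 -2.2] open 0.0323 grip 80.2
travel mm [73.7 -1.3  5.7]
```

View pics/w5c.png

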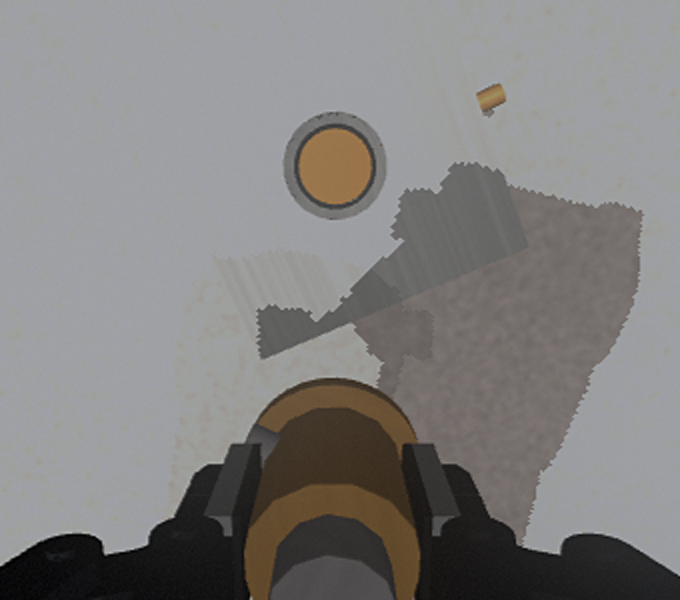

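The socket's chamfer ring is centred at crop (335,165.5), which is full-frame (317.3,102.6). The flange front edge is at about (316.5,209). The valve is straight in the fingers.

Run:
```python
from h import *
import pickle
from scipy.spatial.transform import Rotation as Ro
c=pickle.load(open("w5.pkl","rb"));o=bot.get_obs();R=Ro.from_euler("xyz",o["tcp_rot"],degrees=True).as_matrix()
for zz in (.0065,.0125):
  for dx in(-.002,0,.002): print(zz,dx,proj("wrist",o["ee_pos"]+R@np.array([.022+dx,0,zz]),c))
r=ray("wrist",317.3,102.6,.078,c);print(r);to(r[0],r[1],.12)
```

```text
0.0065 -0.002 (np.float64(314.98675334064393), np.float64(215.1747185708374))
0.0065 0 (np.float64(314.9901605605688), np.float64(211.1770181173752))
0.0065 0.002 (np.float64(314.99359134098216), np.float64(207.15167407817134))
0.0125 -0.002 (np.float64(315.00205435009525), np.float64(211.42244047881445))
0.0125 0 (np.float64(315.00539112701523), np.float64(207.55457725323186))
0.0125 0.002 (np.float64(315.00875015324135), np.float64(203.66092348946538))
[0.5193 0.3238 0.078 ]
t 28.38 pos [0.4655 0.2729 0.2056] rot [-1.7978e+02 -8.0000e-02  4.4310e+01] F [ 0.7  0.1 -2.2] open 0.0323 grip 80.2
travel mm [73.9  1.5 85.7]
```

```bash
python3 -m crank '[{"gripper":30,"travel":[25,0,0],"twist":[0,0,0]},{"gripper":30,"travel":[25,0,0],"twist":[0,0,0]},{"gripper":30,"travel":[24,0,0],"twist":[0,0,0]},{"gripper":30,"travel":[0,0,0],"twist":[0,0,0]},{"gripper":30,"travel":[0,0,25],"twist":[0,0,0]},{"gripper":30,"travel":[0,0,35],"twist":[0,0,0]},{"gripper":30,"travel":[0,0,25],"twist":[0,0,0]},{"gripper":30,"travel":[0,0,5],"twist":[0,0,0]},{"gripper":30,"travel":[0,0,0],"twist":[0,0,0]},{"gripper":30,"travel":[0,0,0],"twist":[0,0,0]}]'
python3 - <<'E'
from h import *
to(.519,.3246,.1065)
E
```

```text
time: 29.62
ee_pos: [0.5183, 0.3259, 0.1177]
tcp_rot: [-179.8, -0.2, 44.4]
wrist_force: [0.5, -0.4, -3.1]
opening: 0.0324
grasp_force: 80.1
t 29.62 pos [0.5183 0.3259 0.1177] rot [-179.81   -0.23   44.37] F [ 0.5 -0.4 -3.1] open 0.0324 grip 80.1
travel mm [-0.4  1.4 11.2]
```

```bash
python3 -m crank '[{"gripper":30,"travel":[0,1.2,4],"twist":[0,0,0]},{"gripper":30,"travel":[0,0,4],"twist":[0,0,0]},{"gripper":30,"travel":[0,0,4],"twist":[0,0,0]},{"gripper":30,"travel":[0,0,0],"twist":[0,0,0]}]';python3 -m crank '[{"gripper":30,"travel":[0,0,3],"twist":[0,0,0]},{"gripper":30,"travel":[0,0,0],"twist":[0,0,0]}]'
```

```text
time: 30.12
ee_pos: [0.5186, 0.3248, 0.1039]
tcp_rot: [-179.8, -0.1, 44.4]
wrist_force: [0.4, -0.3, -2.3]
opening: 0.032
grasp_force: 80.1
time: 30.38
ee_pos: [0.5187, 0.325, 0.1016]
tcp_rot: [-179.8, -0.1, 44.4]
wrist_force: [-1.4, -1.2, 3.4]
opening: 0.0325
grasp_force: 80.1
```

```bash
python3 -m crank '[{"gripper":30,"travel":[0,0,2],"twist":[0,0,0]},{"gripper":30,"travel":[0,0,0],"twist":[0,0,0]}]'
```

```text
time: 30.62
ee_pos: [0.5187, 0.325, 0.0996]
tcp_rot: [-179.8, -0.2, 44.4]
wrist_force: [-1.6, -0.7, 5.2]
opening: 0.0321
grasp_force: 80.1
```

```bash
python3 -m crank '[{"gripper":30,"travel":[-0.5,0,2],"twist":[0,0,0]},{"gripper":30,"travel":[0,0,0],"twist":[0,0,0]}]'; python3 -m crank '[{"gripper":30,"travel":[0,0,2],"twist":[0,0,0]},{"gripper":30,"travel":[0,0,0],"twist":[0,0,0]}]';python3 -m crank '[{"gripper":30,"travel":[0,0,2],"twist":[0,0,0]},{"gripper":30,"travel":[0,0,0],"twist":[0,0,0]}]'
```

```text
time: 30.88
ee_pos: [0.5186, 0.3249, 0.0977]
tcp_rot: [-179.8, -0.2, 44.4]
wrist_force: [-0.4, -0.2, 5.8]
opening: 0.0323
grasp_force: 80.1
time: 31.12
ee_pos: [0.5187, 0.3249, 0.0957]
tcp_rot: [-179.8, -0.2, 44.4]
wrist_force: [-1.4, -0.3, 4.7]
opening: 0.0324
grasp_force: 80.1
time: 31.38
ee_pos: [0.5186, 0.3249, 0.0937]
tcp_rot: [-179.8, -0.2, 44.4]
wrist_force: [-0.7, 0.1, 4.6]
opening: 0.0325
grasp_force: 80.1
```

```bash
for i in 1; do python3 -m crank '[{"gripper":30,"travel":[0,0,2],"twist":[0,0,0]},{"gripper":30,"travel":[0,0,2],"twist":[0,0,0]},{"gripper":30,"travel":[0,0,0],"twist":[0,0,0]}]'; done; python3 -m crank '[{"gripper":30,"travel":[0,0,2],"twist":[0,0,0]},{"gripper":30,"travel":[0,0,0],"twist":[0,0,0]}]'; python3 -m crank '[{"gripper":30,"travel":[0,0,1.5],"twist":[0,0,0]},{"gripper":30,"travel":[0,0,0],"twist":[0,0,0]}]'
```

```text
time: 31.75
ee_pos: [0.5187, 0.3249, 0.0897]
tcp_rot: [-179.8, -0.2, 44.4]
wrist_force: [-1.2, 0.6, 5.0]
opening: 0.0328
grasp_force: 80.1
time: 32.0
ee_pos: [0.5187, 0.3249, 0.0877]
tcp_rot: [-179.8, -0.2, 44.4]
wrist_force: [-0.7, 0.5, 5.5]
opening: 0.0325
grasp_force: 80.1
time: 32.25
ee_pos: [0.5187, 0.3249, 0.0863]
tcp_rot: [-179.8, -0.2, 44.4]
wrist_force: [-0.3, 0.3, 5.9]
opening: 0.0322
grasp_force: 80.2
```

```bash
python3 -m crank '[{"gripper":30,"travel":[0,0,1.5],"twist":[0,0,0]},{"gripper":30,"travel":[0,0,0],"twist":[0,0,0]}]'; python3 -m crank '[{"gripper":30,"travel":[0,0,1.5],"twist":[0,0,0]},{"gripper":30,"travel":[0,0,0],"twist":[0,0,0]}]'
```

```text
time: 32.5
ee_pos: [0.5187, 0.3249, 0.0851]
tcp_rot: [-179.8, -0.2, 44.4]
wrist_force: [-1.1, 0.3, 8.8]
opening: 0.0327
grasp_force: 80.2
time: 32.75
ee_pos: [0.5187, 0.325, 0.0839]
tcp_rot: [-179.8, -0.2, 44.4]
wrist_force: [-1.8, -0.5, 10.1]
opening: 0.0325
grasp_force: 80.4
```

```bash
python3 -m crank '[{"gripper":30,"travel":[0,0,1.5],"twist":[0,0,0]},{"gripper":30,"travel":[0,0,0],"twist":[0,0,0]},{"gripper":30,"travel":[0,0,0],"twist":[0,0,0]}]'; python3 -m crank '[{"gripper":30,"travel":[0,0,0.8],"twist":[0,0,0]},{"gripper":30,"travel":[0,0,0],"twist":[0,0,0]},{"gripper":30,"travel":[0,0,0],"twist":[0,0,0]}]'
```

```text
time: 33.12
ee_pos: [0.5187, 0.325, 0.0828]
tcp_rot: [-179.8, -0.2, 44.4]
wrist_force: [-2.2, -1.3, 11.6]
opening: 0.0323
grasp_force: 80.5
time: 33.5
ee_pos: [0.5187, 0.325, 0.0821]
tcp_rot: [-179.8, -0.2, 44.4]
wrist_force: [-3.7, -1.6, 12.2]
opening: 0.0318
grasp_force: 80.6
```

```bash
python3 -m crank '[{"gripper":30,"travel":[0,0,-2],"twist":[0,0,0]},{"gripper":30,"travel":[0,0,-2],"twist":[0,0,0]},{"gripper":30,"travel":[0,0,0],"twist":[0,0,0]}]'; python3 -m crank '[{"gripper":50,"travel":[0,0,0],"twist":[0,0,0]},{"gripper":70,"travel":[0,0,0],"twist":[0,0,0]},{"gripper":85,"travel":[0,0,0],"twist":[0,0,0]},{"gripper":85,"travel":[0,0,0],"twist":[0,0,0]},{"gripper":85,"travel":[0,0,0],"twist":[0,0,0]},{"gripper":85,"travel":[0,0,-20],"twist":[0,0,0]},{"gripper":85,"travel":[0,0,-30],"twist":[0,0,0]},{"gripper":85,"travel":[0,0,-40],"twist":[0,0,0]},{"gripper":85,"travel":[0,0,-40],"twist":[0,0,0]},{"gripper":85,"travel":[0,0,-30],"twist":[0,0,0]},{"gripper":85,"travel":[0,0,0],"twist":[0,0,0]}]'
python3 - <<'E'
from h import *
snap("side","s9.png",(170,110,440,340),2.6)
# expected cap-top px if home (cap at .078+.062=.140), and 5 mm short
print([proj("side",(.5185,.3248,z)) for z in (.140,.145)])
E
```

```text
time: 33.88
ee_pos: [0.5187, 0.3249, 0.0855]
tcp_rot: [-179.8, -0.2, 44.4]
wrist_force: [-1.7, 0.4, 7.7]
opening: 0.0324
grasp_force: 80.6
time: 35.25
ee_pos: [0.5192, 0.3244, 0.2471]
tcp_rot: [-179.8, -0.4, 44.4]
wrist_force: [-0.4, 0.3, -0.8]
opening: 0.0848
grasp_force: 0.0
[(np.float64(229.84932793283184), np.float64(274.63691023962144)), (np.float64(229.60478652435012), np.float64(272.86096242953533))]
```

View pics/s9.png

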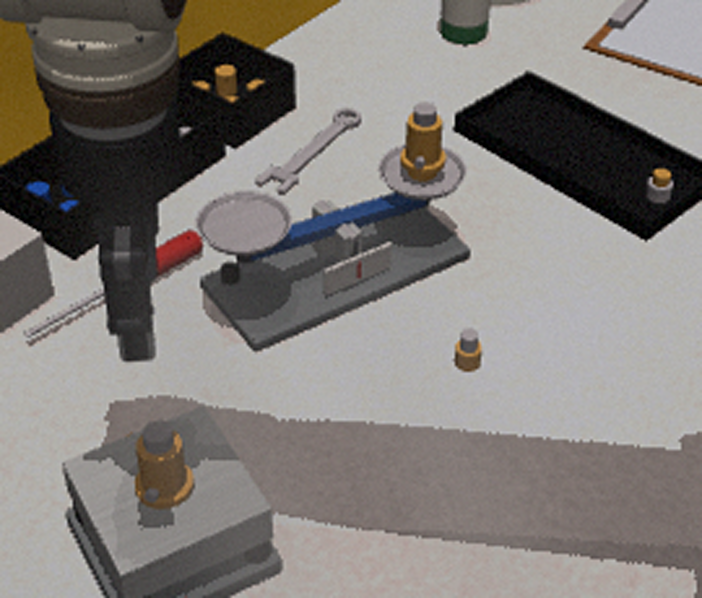

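The valve stands in the socket with its cap at full-frame (231,278). The lighter valve stands on its pan, and the plug, fitting, spanner and screwdriver look undisturbed. Next I'll check numerically that the flange is seated.

Run:
```python
from h import *
print("hole bias",np.array([170,110])*0+np.array([233.0,296.9])-proj("side",(.5187,.3249,.077)))
for z in(.140,.143,.146): print(z,proj("side",(.5187,.3249,z)))
im=cv2.imread("pics/s9.png");c=im[400:540,90:250]
cv2.imwrite("pics/s9c.png",cv2.resize(c,None,fx=4,fy=4,interpolation=cv2.INTER_CUBIC))
to(.5187,.3249,.2)
```

```text
hole bias [0.31431997 0.89124587]
0.14 (np.float64(229.73588918439572), np.float64(274.6192736093534))
0.143 (np.float64(229.58913688994852), np.float64(273.55514550510577))
0.146 (np.float64(229.44178634458126), np.float64(272.4866793724823))
t 35.3 pos [0.5188 0.3242 0.2451] rot [-179.8    -0.21   44.37] F [-0.7 -0.2 -1.2] open 0.0852 grip 0.0
travel mm [ 0.2 -0.5 45.1]
```

View pics/s9c.png

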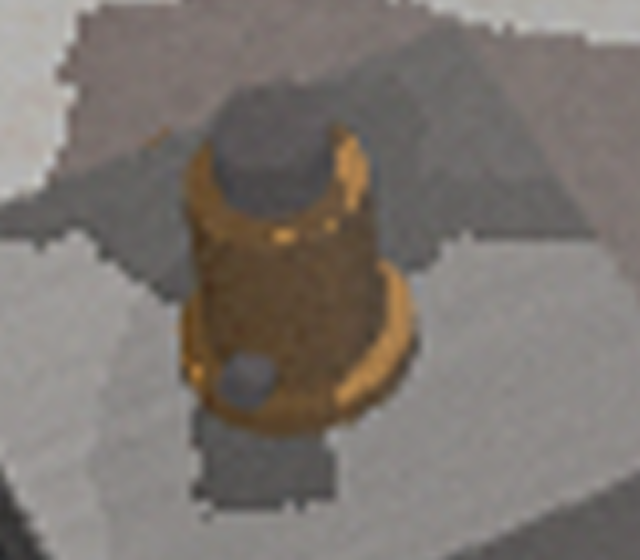

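The flange looks flush on the face, and the cap at y≈275.6 matches the home prediction of 275.5. As a safe check by feel, I'll touch the cap with shut fingers, which also frees any wedge.

```bash
python3 -m crank '[{"gripper":0,"travel":[0,0,0],"twist":[0,0,0]},{"gripper":0,"travel":[0,0,0],"twist":[0,0,0]},{"gripper":0,"travel":[0,0,0],"twist":[0,0,0]},{"gripper":0,"travel":[0,0,0],"twist":[0,0,0]},{"gripper":0,"travel":[0,0,0],"twist":[0,0,0]},{"gripper":0,"travel":[0,0,0],"twist":[0,0,0]},{"gripper":0,"travel":[0,-0.5,30],"twist":[0,0,0]},{"gripper":0,"travel":[0,0,35],"twist":[0,0,0]},{"gripper":0,"travel":[0,0,25],"twist":[0,0,0]},{"gripper":0,"travel":[0,0,6],"twist":[0,0,0]},{"gripper":0,"travel":[0,0,0],"twist":[0,0,0]},{"gripper":0,"travel":[0,0,0],"twist":[0,0,0]}]' 20; python3 -m crank '[{"gripper":0,"travel":[0,0,3],"twist":[0,0,0]},{"gripper":0,"travel":[0,0,0],"twist":[0,0,0]}]';python3 -m crank '[{"gripper":0,"travel":[0,0,2],"twist":[0,0,0]},{"gripper":0,"travel":[0,0,0],"twist":[0,0,0]}]'
```

```text
time: 36.8
ee_pos: [0.5185, 0.325, 0.1498]
tcp_rot: [-179.8, -0.2, 44.4]
wrist_force: [-0.3, 0.4, 0.6]
opening: -0.0004
grasp_force: 0.0
time: 37.05
ee_pos: [0.5181, 0.3247, 0.1455]
tcp_rot: [-179.8, -0.1, 44.4]
wrist_force: [-0.7, 0.3, -0.1]
opening: 0.0001
grasp_force: 0.0
time: 37.3
ee_pos: [0.5179, 0.3247, 0.1432]
tcp_rot: [-179.8, -0.1, 44.4]
wrist_force: [0.1, 0.8, -0.5]
opening: 0.0003
grasp_force: 0.0
```

```bash
python3 -m crank '[{"gripper":0,"travel":[0,0,2],"twist":[0,0,0]},{"gripper":0,"travel":[0,0,0],"twist":[0,0,0]}]';python3 -m crank '[{"gripper":0,"travel":[0,0,1.5],"twist":[0,0,0]},{"gripper":0,"travel":[0,0,0],"twist":[0,0,0]}]';python3 -m crank '[{"gripper":0,"travel":[0,0,1.5],"twist":[0,0,0]},{"gripper":0,"travel":[0,0,0],"twist":[0,0,0]}]'
```

```text
time: 37.55
ee_pos: [0.5179, 0.3246, 0.1411]
tcp_rot: [-179.8, -0.1, 44.4]
wrist_force: [-1.1, -0.1, -0.1]
opening: 0.0002
grasp_force: 0.0
time: 37.8
ee_pos: [0.5179, 0.3247, 0.1397]
tcp_rot: [-179.8, -0.1, 44.4]
wrist_force: [-0.1, 0.5, 0.8]
opening: -0.0002
grasp_force: 0.0
time: 38.05
ee_pos: [0.518, 0.3247, 0.1385]
tcp_rot: [-179.8, -0.1, 44.4]
wrist_force: [-0.7, -0.2, 1.6]
opening: 0.0001
grasp_force: 1.0
```

The cap is at 0.140 m, exactly the home height. I'll back off and hand in.

```bash
python3 -m crank '[{"gripper":0,"travel":[0,0,-20],"twist":[0,0,0]},{"gripper":0,"travel":[0,0,-40],"twist":[0,0,0]},{"gripper":0,"travel":[0,0,-30],"twist":[0,0,0]},{"gripper":0,"travel":[0,0,0],"twist":[0,0,0]},{"gripper":0,"travel":[0,0,0],"twist":[0,0,0]}]'; python3 -c "
from workcell import bot
print(bot.job_done())"
```

```text
time: 38.67
ee_pos: [0.518, 0.3243, 0.2274]
tcp_rot: [-179.8, -0.1, 44.4]
wrist_force: [-0.1, -0.3, -0.1]
opening: -0.0003
grasp_force: 0.0
the job is handed in; nothing more can be done
None
```

The heavier valve is pressed home in the test station with about 15 N, its cap felt at the 0.140 m home height, and the lighter one stands on the right pan; I handed the job in at 38.7 s.

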